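Clear the wheel chute and fit the toy wagons

TASK

An offcut has jammed the wheel chute: lift it out first and put it in the scrap tray, so that the three wheel pairs behind it roll down to the stop. Then lay each wheel pair in the empty axle saddle of the upturned wagon that already carries wheels of the same thickness, axle seated in the bottom of the saddle with one wheel on either side of it. Leave everything released and at rest.

Things in the scene. Friction and masses are not known exactly. Their poses are not given: they have to be found in the camera images.
- chute: Plywood feed chute, 240 mm along its y, 54 wide, long sides open; origin on the bench under its middle, z up. Track 50 mm high at the middle, falling 6 deg towards its -y, with a 34 wide, 6 high white centre strip that wheel pairs straddle, axles along x. End stop 34 high: first axle rests at y = -90 mm, the next 44 mm apart; they roll down in 1 s. A 7 mm nib at y = -70 holds only the offcut.
- offcut: Stray pale wood offcut, block 60 x 26 x 34 mm (x, y, z), about 36 g; origin at the centre of its underside. At the start it lies on the chute's centre strip against the nib, its 60 mm length across the chute with both end faces free, a wheel pair leaning on its uphill side.
- tray: Dark steel scrap tray, fixed to the bench, open box 160 x 130 x 40 mm (x, y, z), walls and floor 5 mm. Origin: centre of its underside, z up.
- wheels_thin: Loose toy wagon wheel pair, thin wheels: two dark wooden wheels 44 mm in diameter, 4 mm thick, 40 mm apart inside, rigid on a 10 mm axle flush with their outer faces; 48 mm overall. Origin: middle of the axle; x along the axle (turned about x by any angle). At the start one of three in a row on the chute, in any order.
- wheels_medium: Loose toy wagon wheel pair, medium wheels: two dark wooden wheels 44 mm in diameter, 9 mm thick, 40 mm apart inside, rigid on a 10 mm axle flush with their outer faces; 58 mm overall. Origin: middle of the axle; x along the axle (turned about x by any angle). At the start one of three in a row on the chute, in any order.
- wheels_broad: Loose toy wagon wheel pair, broad wheels: two dark wooden wheels 44 mm in diameter, 14 mm thick, 40 mm apart inside, rigid on a 10 mm axle flush with their outer faces; 68 mm overall. Origin: middle of the axle; x along the axle (turned about x by any angle). At the start one of three in a row on the chute, in any order.
- wagon_thin: Pale toy wagon lying bottom up, fixed; bed 124 x 62 x 12 mm (x, y, z); origin under its centre on the bench, z up. Over x = +35 mm thin wheels (4 mm thick, 48 overall, 44 diameter) are fitted. Over x = -35 mm: empty 90 deg V saddle, open upward, 24 mm wide along y, bottom 33, tips 47 mm above the bench; a seated axle lies along y, its middle at x -35, y 0, z 40 mm.
- wagon_medium: Pale toy wagon lying bottom up, fixed; bed 124 x 62 x 12 mm (x, y, z); origin under its centre on the bench, z up. Over x = +35 mm medium wheels (9 mm thick, 58 overall, 44 diameter) are fitted. Over x = -35 mm: empty 90 deg V saddle, open upward, 24 mm wide along y, bottom 33, tips 47 mm above the bench; a seated axle lies along y, its middle at x -35, y 0, z 40 mm.
- wagon_broad: Pale toy wagon lying bottom up, fixed; bed 124 x 62 x 12 mm (x, y, z); origin under its centre on the bench, z up. Over x = +35 mm broad wheels (14 mm thick, 68 overall, 44 diameter) are fitted. Over x = -35 mm: empty 90 deg V saddle, open upward, 24 mm wide along y, bottom 33, tips 47 mm above the bench; a seated axle lies along y, its middle at x -35, y 0, z 40 mm.
Not all that is in view belongs to the job. Leave any turquoise look-alike of the wheels_broad alone.

How it is judged:
By the outcome, as a careful person would: the job done as asked, in the order asked, and still so for the second after the job is handed in, with the robot touching nothing.
It also fails if it takes over 115 s, if anything falls off the work surface, if the arm or the gripper's body presses on something with over 40 N, if the wrist force passes 120 N, or if a joint passes its speed limit or range.

ROBOT

A 6-joint arm with a two-finger parallel gripper is mounted at the origin on the work surface. World frame = base frame: x ahead of the robot, y to its left, z up, the work surface at z = 0. Lengths are in m, angles in degrees, forces in N, time in s.
With the tool pointing down it reaches from about 0.325 to 1 m from the base axis. Payload 5.1 kg.
Tool frame: the origin (TCP) lies at the very end of the fingers, on their centre line; the grasp point (between the pads) lies 19 mm behind it; x points along the fingers, y is the direction in which the jaws open and shut, and the axes are right-handed (so a half turn about x gives the same grasp; the last joint's range is limited). The gripper opens to 85 mm and grips with 20 to 120 N. Pads are 22 mm wide; open, the fingers measure 114 mm over their backs; the gripper's body (76 mm by 85 mm) begins 54 mm behind the grasp point. The pads swing forward as they close: fully open they stand 13 mm farther back than shut.
Start: joints at [-76.524, 7.093, 94.555, -0, 78.352, -4.733], TCP at [0.203, -0.617, 0.231] pointing down, gripper open.
Joint ranges: [-149.61, 149.61], [-58.7, 133.49], [1.44, 155.28], [-77.14, 257.14], [18.33, 153.61], [-166.67, 166.67]. Speed limits (degrees/s): [147.25, 147.25, 180, 180, 180, 180].

INTERFACE

Orientations are given as [roll, pitch, yaw] about the fixed x, y, z axes, in that order (R = Rz(yaw) Ry(pitch) Rx(roll)).
In Python, from bench import sensors, capture, workorder gives the robot as it stands.
- The arm moves only by the tool jog_arm, never from a script. Its argument "motion" is one flat list of numbers, 7 for each row, row after row: the shift along the tool's x, y, z in m, then the turn, a rotation vector about the tool's x, y, z in degrees, then the closure, from 0 (fully open) to 1 (shut). In form: [dx, dy, dz, ax, ay, az, claw, dx, dy, dz, ax, ay, az, claw, ...]. A call has 1 to 10 rows; each row shifts and turns the pose as measured when the row begins, along the tool's axes as they then stand; what a row does not reach is not made up. A row lasts 1/8 s, in which the tool goes at most 62.5 mm and 10.7 degrees, less where a joint would pass 70% of its speed; a pose out of reach is approached as far as the arm can. A call is refused whole if a number of a shift passes 0.0625 or a number of a turn 10.7, either way. A call with a gripper value outside its range is refused whole. The fingers move at their own pace and stop on an object; "force" is the grip in N (left out, the last holds). Time passes only in rows, so rows that do not move let the fingers close. It gives the time, the measured TCP pose, the force and the opening at its end, in the units of the state.
- sensors.sense(): the state, without advancing time (a new reading comes with each control period).
- capture(name): name is "scene" or "top"; returns a dict with "color" (420x560x3 uint8, blue, green, red), "range_z" (420x560 float32, m along the optical axis (not along the pixel's ray), 0 where there is no reading), "vertical_fov" (degrees; the focal length in pixels is half the picture's height over the tangent of half this angle, whatever the lens; pixels are square), "cx", "cy" (the principal point, pixels), "camera_from_world" (4x4, takes a point from world to camera coordinates). Camera axes: x right, y up, looking along -z (the intrinsics and any distortion apply to the point x, -y, -z); pixel columns grow to the right and rows downward; lengths in m; the calibration is good to about 2 mm. A picture is of the moment at which its call begins.
- workorder.close_job(): hands the job in, once; it reports no verdict.
The state is a dict: "time": time; "joints": joint angles; "dq": joint speeds; "joint_torque": joint torques, N m; "ee_pos": TCP position; "orientation": TCP orientation; "contact_force": force on the tool from outside, world axes, zero at the start; "torque": the same for the moment, N m; "width": finger opening in m.
Only numpy, scipy, OpenCV 4.12 (cv2) and the standard library are available. Lean on these libraries where they do the work, as an engineer would, in place of code of your own. Each camera call takes 0.05 s, during which the arm holds its last target. There are 200 camera calls.

## Working session

There is one attempt and no reset: what is moved stays moved. The work goes in short steps, Python scripts to look and compute and a tool call to move; the robot and the scene stay as the last step left them, time stands still between calls to the robot, and variables do not carry over. Pictures are saved under pics/ and viewed, about 12 in all and at most 16, crops included, and the job is handed in when it is done.

Besides the shell and the picture viewer there is one more tool, called in YAML: its name, and indented under it one key for each argument. jog_arm: Moves the arm, as the interface text tells. Its arguments: {"type":"object","properties":{"motion":{"type":"array"},"force":{"type":"number"}},"required":["motion"]}

```bash
ls; mkdir -p pics; python3 - <<'E'
from bench import sensors, capture
import cv2, numpy as np
for n in ("scene","top"):
    c=capture(n); cv2.imwrite(f"pics/{n}0.png",cv2.resize(c["color"],(784,588)))
    np.savez(f"{n}0.npz",**c); print(n,c["vertical_fov"],c["cx"],c["cy"],c["camera_from_world"].round(3).tolist(),[k for k in c])
s=sensors.sense();print(s)
E
```

```text
pics
scene 54.341490213937504 278.12612276806453 210.9034255231147 [[-0.054, 0.999, -0.005, 0.034], [-0.847, -0.043, 0.53, 0.462], [0.529, 0.033, 0.848, -1.411], [0.0, 0.0, 0.0, 1.0]] ['color', 'range_z', 'vertical_fov', 'cx', 'cy', 'camera_from_world']
top 48.87175628472621 284.8609116249452 209.11467196306026 [[-0.005, -1.0, -0.002, -0.004], [0.98, -0.005, 0.199, -0.618], [-0.199, -0.001, 0.98, -0.896], [0.0, 0.0, 0.0, 1.0]] ['color', 'range_z', 'vertical_fov', 'cx', 'cy', 'camera_from_world']
{'time': 0.1, 'joints': array([-7.65252640e+01,  7.13086049e+00,  9.46259522e+01,  1.81933659e-04,
        7.83498824e+01, -4.73084575e+00]), 'dq': array([ 0.02822826, -0.2098179 , -0.16115093, -0.01104931,  0.04227955,
       -0.02808849]), 'joint_torque': array([ 9.24127471e-05, -4.24930787e+01, -3.66653323e+01, -1.63923028e-04,
        3.94037241e-03, -1.14495133e-06]), 'ee_pos': array([ 0.20294411, -0.61693791,  0.23016663]), 'orientation': array([-94.82649531,  89.89330471, 103.37904951]), 'contact_force': array([ 0.11727348, -0.05365388, -0.39731776]), 'torque': array([-0.00595333,  0.00719204,  0.02670009]), 'width': 0.08568373691649979}
```

View pics/scene0.png

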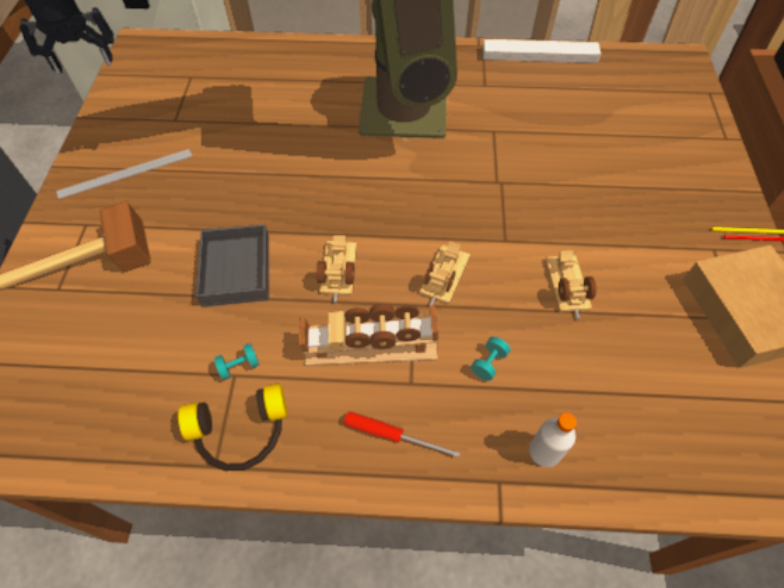

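View pics/top0.png

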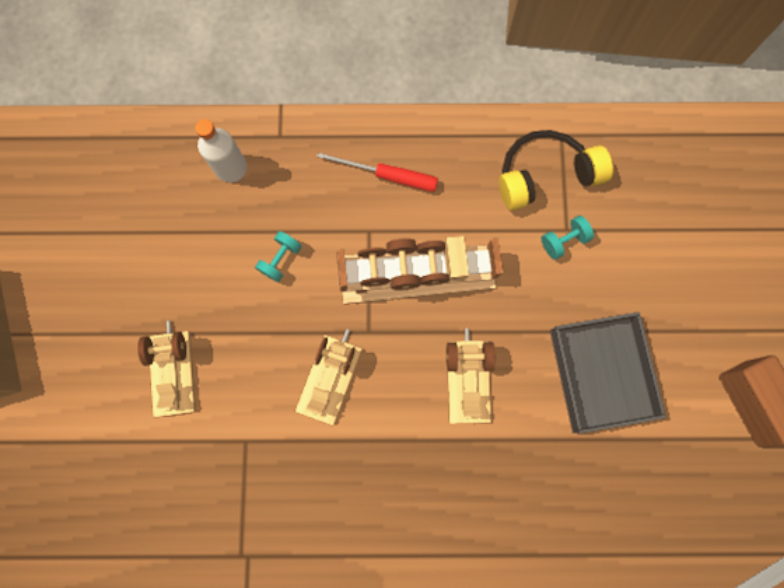

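The top view shows the chute in the middle (offcut at (457,257), wheel pairs at x≈430, 402 and 372), three wagons below it, and the tray at (608,373). There are two turquoise decoys, at (279,256) and (568,237). Next I'll turn these into positions.

```bash
cat > h.py <<'E'
import numpy as np, cv2
from bench import sensors, capture
def cloud(c):
    h,w=c["range_z"].shape; f=h/2/np.tan(np.radians(float(c["vertical_fov"]))/2)
    v,u=np.mgrid[:h,:w]; z=c["range_z"]
    p=np.stack([(u-c["cx"])/f*z,-(v-c["cy"])/f*z,-z,np.ones_like(z)],-1)
    return (p@np.linalg.inv(c["camera_from_world"]).T)[...,:3]
E
python3 - <<'E'
from h import *
c=np.load("top0.npz"); P=cloud(c); hsv=cv2.cvtColor(c["color"],cv2.COLOR_BGR2HSV)
m=(P[...,2]>.006)&(P[...,2]<.2)&(c["range_z"]>0)&(P[...,0]>.3)
print("bench z",np.median(P[350:400,200:400,2]))
n,l,st,ce=cv2.connectedComponentsWithStats(m.astype(np.uint8))
for i in range(1,n):
    if st[i,4]<60: continue
    q=P[l==i]; r=cv2.minAreaRect((q[:,:2]*1000).astype(np.float32))
    print(i,st[i],"rect",np.round(r[0],1),np.round(r[1],1),round(r[2],1),"zmax",q[:,2].max().round(4), "hsv",np.median(hsv[l==i],0))
im=cv2.resize(c["color"][155:310,90:480],None,fx=2.05,fy=2.05,interpolation=cv2.INTER_CUBIC);print(im.shape);cv2.imwrite("pics/crop1.png",im)
E
```

```text
bench z -0.0003340275630627776
9 [ 139   85   37   46 1005] rect [836.3 266.5] [44.1 53.9] 32.9 zmax 0.1544 hsv [ 17.  50. 154.]
17 [ 356   93   82   58 1620] rect [ 839.8 -243.3] [124.2 169.9] 17.1 zmax 0.0636 hsv [ 21. 165. 149.]
33 [226 110  87  27 608] rect [831.6  29.6] [199.1  25.4] 73.9 zmax 0.0293 hsv [  2. 197. 232.]
65 [386 154  38  32 499] rect [ 712.9 -269.8] [43.4 70.2] 28.0 zmax 0.0472 hsv [ 83. 136. 147.]
72 [182 166  33  36 394] rect [684. 182.] [42.5 68. ] 58.9 zmax 0.0483 hsv [ 84.  145.  165.5]
74 [ 241  169  118   48 4132] rect [659.8 -35.6] [ 70.3 242.7] 5.8 zmax 0.1039 hsv [ 15. 118. 194.]
91 [  0 214  14  70 515] rect [548.6 595.2] [150.7  29. ] 7.1 zmax 0.054 hsv [ 16. 136.  90.]
94 [ 393  223   82   87 1712] rect [ 502.7 -316.8] [160.2 132. ] 9.5 zmax 0.0451 hsv [16. 44. 84.]
97 [  98  230   41   68 1899] rect [513.9 343. ] [142.5  63.9] 6.2 zmax 0.0647 hsv [ 17. 129. 222.]
101 [ 211  235   47   69 1733] rect [504.2  98.5] [ 62.1 144.1] 70.3 zmax 0.0647 hsv [ 19. 122. 236.]
102 [ 318  235   35   68 1846] rect [ 500.4 -110. ] [ 68.  142.3] 89.7 zmax 0.0648 hsv [ 18. 126. 231.]
107 [409 236  25  13  69] rect [ 556.7 -301.1] [51.4 25.4] 83.3 zmax 0.0093 hsv [ 18.  34. 113.]
157 [ 513  254   47   66 2154] rect [ 458.1 -542.1] [119.3  66.5] 24.5 zmax 0.0783 hsv [ 12. 160. 124.]
(318, 799, 3)
```

View pics/crop1.png

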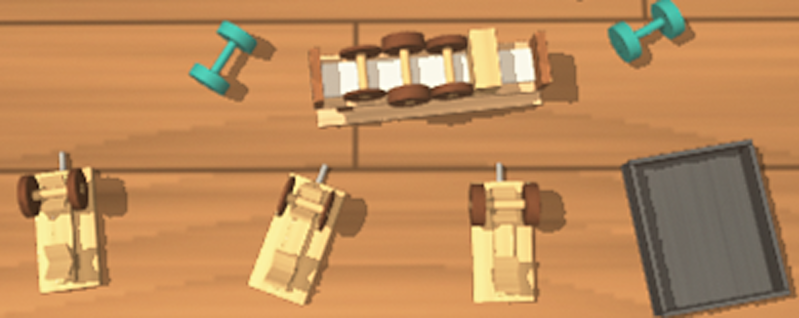

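```bash
python3 - <<'E'
from h import *
c=np.load("top0.npz"); P=cloud(c); hsv=cv2.cvtColor(c["color"],cv2.COLOR_BGR2HSV)
def box(q,lo=1,hi=99): return np.percentile(q,lo,0).round(4),np.percentile(q,hi,0).round(4)
def loc(q,o,yaw):
    a=np.radians(yaw);R=np.array([[np.cos(a),-np.sin(a)],[np.sin(a),np.cos(a)]]); return np.c_[(q[:,:2]-o)@R,q[:,2]],R
for nm,o in dict(left=(.514,.343),mid=(.504,.0985),right=(.5,-.11)).items():
    d=np.hypot(P[...,0]-o[0],P[...,1]-o[1])<.085
    m=(d&(P[...,2]>.009)&(P[...,2]<.0145)&(hsv[...,2]>120)&(hsv[...,1]>70)).astype(np.uint8)
    q=P[m>0]; r=cv2.minAreaRect((q[:,:2]*1000).astype(np.float32)); 
    print(nm,"bed",[np.round(x,1) for x in r])
    yaw=r[2] if r[2]<45 else r[2]-90
    L,R=loc(q,np.array(r[0])/1000,yaw); print("  bedbox",box(L))
    Q=P[d&(P[...,2]>.024)]; L,_=loc(Q,np.array(r[0])/1000,yaw)
    w=L[(L[:,0]>.01)];print("  wheelend",box(w),"med",np.median(w,0))
    s=L[(L[:,0]<-.01)];print("  saddle n",len(s),box(s))
    lo=s[:,2]<np.percentile(s[:,2],15);print("  V low",np.median(s[lo],0),"saddle world",(R@[-.035,0]+np.array(r[0])/1000).round(4),"yaw",yaw)
# chute
d=(abs(P[...,0]-.66)<.08)&(abs(P[...,1]+.036)<.14)&(P[...,2]>.005)
yaw=5.8;o=np.array([.6598,-.0356])
white=d&(hsv[...,1]<60)&(hsv[...,2]>150); L,_=loc(P[white],o,yaw);print("white",box(L))
r=cv2.minAreaRect((P[white][:,:2]*1000).astype(np.float32));print(r)
dark=d&(hsv[...,2]<150)&(hsv[...,0]<15)&(P[...,2]>.065); L,_=loc(P[dark],o,yaw)
for k in np.arange(-.13,.13,.01):
    t=L[(L[:,1]>=k)&(L[:,1]<k+.01)]
    if len(t)>3: print(round(k,3),len(t),"x",t[:,0].min().round(4),t[:,0].max().round(4),"z",t[:,2].max().round(4))
off=d&(P[...,2]>.075)&(hsv[...,2]>190);L,_=loc(P[off],o,yaw);L=L[L[:,1]<-.03]
print("off",box(L),cv2.minAreaRect((L[:,:2]*1000).astype(np.float32)))
pale=d&(P[...,2]<.06)&(hsv[...,1]>70);L,_=loc(P[pale],o,yaw);print("pale",box(L))
t=(abs(P[...,0]-.503)<.12)&(abs(P[...,1]+.317)<.1)&(P[...,2]>.03)&(P[...,2]<.05);print("tray",cv2.minAreaRect((P[t][:,:2]*1000).astype(np.float32)))
E
```

```text
left bed [array([505.3, 342.5]), array([124.6,  62.7]), np.float64(7.5)]
  bedbox (array([-0.0617, -0.031 ,  0.0092]), array([0.0611, 0.0303, 0.0144]))
  wheelend (array([ 0.0137, -0.0293,  0.0246]), array([0.0541, 0.0286, 0.0636])) med [0.03360259 0.00023398 0.04604475]
  saddle n 239 (array([-0.0523, -0.0126,  0.0244]), array([-0.014 ,  0.0122,  0.0482]))
  V low [-0.03504277 -0.00631867  0.02945614] saddle world [0.4706 0.338 ] yaw 7.496764659881592
mid bed [array([494.7, 101.9]), array([ 62. , 123.9]), np.float64(70.2)]
  bedbox (array([-0.0613, -0.0304,  0.0092]), array([0.061 , 0.0307, 0.0143]))
  wheelend (array([ 0.0143, -0.0241,  0.0245]), array([0.055 , 0.0234, 0.0632])) med [0.03439996 0.00033965 0.04459663]
  saddle n 219 (array([-0.0522, -0.0117,  0.0246]), array([-0.0154,  0.0126,  0.0486]))
  V low [-0.03475193 -0.00162689  0.03336523] saddle world [0.4617 0.1137] yaw -19.812705993652344
right bed [array([ 491.3, -111.2]), array([ 61.6, 124.9]), np.float64(89.0)]
  bedbox (array([-0.0622, -0.0305,  0.0092]), array([0.0602, 0.0307, 0.0144]))
  wheelend (array([ 0.0125, 
[... 660 characters left out ...]
0.0918
-0.0 73 x -0.0333 0.0338 z 0.0931
0.01 90 x -0.0335 0.0336 z 0.0997
0.02 56 x -0.0336 0.034 z 0.0993
0.03 76 x -0.0335 0.034 z 0.097
0.04 52 x -0.0336 0.0332 z 0.0923
0.05 52 x -0.0243 0.0235 z 0.101
0.06 40 x -0.0244 0.0239 z 0.1039
0.07 48 x -0.0246 0.0231 z 0.1012
0.08 29 x -0.0239 0.0229 z 0.0981
0.11 14 x -0.0273 -0.026 z 0.0989
off (array([-0.0266, -0.0841,  0.0756]), array([ 0.0316, -0.0425,  0.0883])) ((3.420747756958008, -80.3606948852539), (59.25696563720703, 77.0245132446289), 1.435607671737671)
pale (array([-0.035 , -0.1159,  0.0052]), array([0.051 , 0.1184, 0.0597]))
tray ((502.7353820800781, -316.7947692871094), (160.3000030517578, 131.65048217773438), 9.336002349853516)
```

Wagons: left is medium, middle is thin, right is broad. On the chute, counting from the stop: medium, broad, thin. Next I'll measure the offcut and write a motion helper.

```bash
cat >> h.py <<'E'
from scipy.spatial.transform import Rotation as Ro
def plan(*wps, step=.055, turn=10.0, pose=None):
    """wps: (x,y,z,jaw_deg or None). prints rows of tool-frame shift/turn, tool x down."""
    s=sensors.sense(); p=np.array(s["ee_pos"]); R=Ro.from_euler("xyz",s["orientation"],degrees=True)
    y=R.as_matrix()[:,1]; print("t",round(s["time"],2),"tcp",p.round(4),"jaw",np.degrees(np.arctan2(y[1],y[0])).round(2),"j",np.round(s["joints"],0),"F",np.round(s["contact_force"],1),"w",round(s["width"],4))
    for x,yy,z,j in wps:
        t=np.array([x,yy,z])
        if j is None: T=R
        else:
            c=[]
            for k in (j,j+180):
                a=np.radians(k); Y=np.array([np.cos(a),np.sin(a),0]);X=np.array([0,0,-1.])
                c.append(Ro.from_matrix(np.c_[X,Y,np.cross(X,Y)]))
            T=min(c,key=lambda q:(R.inv()*q).magnitude())
        rv=(R.inv()*T).as_rotvec(degrees=True); d=t-p
        n=max(1,int(np.ceil(max(np.linalg.norm(d)/step,np.linalg.norm(rv)/turn))))
        for i in range(n):
            Ri=R*Ro.from_rotvec(rv*i/n,degrees=True)
            print(" ",", ".join(f"{v:.4f}" for v in Ri.inv().apply(d/n)),"|",(rv/n).round(2)+0.0)
        p,R=t,T; print("  --")
def chute(x,y,o=(.6598,-.0356),yaw=5.7):
    a=np.radians(yaw); return np.array(o)+[x*np.cos(a)-y*np.sin(a),x*np.sin(a)+y*np.cos(a)]
E
python3 - <<'E'
from h import *
c=np.load("top0.npz"); P=cloud(c)
a=np.radians(5.7);R=np.array([[np.cos(a),-np.sin(a)],[np.sin(a),np.cos(a)]]);L=(P[...,:2]-[.6598,-.0356])@R
m=(abs(L[...,0])<.045)&(L[...,1]<-.05)&(L[...,1]>-.11)&(P[...,2]>.079)
q=L[m];print(m.sum(),np.percentile(q,[2,50,98],0).round(4),np.percentile(P[m][:,2],[2,50,98]),cv2.minAreaRect((q*1000).astype(np.float32)))
x,y=chute(.002,np.median(q[:,1])+.001);print(x,y)
plan((x,y,.2,5.7),(x,y,.11,5.7),(x,y,.053,5.7))
E
```

```text
262 [[-0.0268 -0.0686]
 [ 0.0024 -0.0594]
 [ 0.0312 -0.0504]] [0.08040015 0.08382184 0.08719096] ((2.471914291381836, -59.53885269165039), (60.3488655090332, 18.92234230041504), 0.005171827506273985)
0.6675869886269683 -0.09347858327600769
t 0.1 tcp [ 0.2029 -0.6169  0.2302] jaw -71.79 j [-77.   7.  95.   0.  78.  -5.] F [ 0.1 -0.1 -0.4] w 0.0857
  0.0024, -0.0271, -0.0465 | [-5.96 -0.01  0.01]
  0.0024, -0.0221, -0.0491 | [-5.96 -0.01  0.01]
  0.0024, -0.0169, -0.0511 | [-5.96 -0.01  0.01]
  0.0024, -0.0115, -0.0526 | [-5.96 -0.01  0.01]
  0.0023, -0.0060, -0.0535 | [-5.96 -0.01  0.01]
  0.0023, -0.0004, -0.0538 | [-5.96 -0.01  0.01]
  0.0023, 0.0052, -0.0536 | [-5.96 -0.01  0.01]
  0.0023, 0.0108, -0.0528 | [-5.96 -0.01  0.01]
  0.0023, 0.0162, -0.0514 | [-5.96 -0.01  0.01]
  0.0023, 0.0214, -0.0494 | [-5.96 -0.01  0.01]
  0.0023, 0.0264, -0.0469 | [-5.96 -0.01  0.01]
  0.0023, 0.0312, -0.0439 | [-5.96 -0.01  0.01]
  0.0023, 0.0356, -0.0404 | [-5.96 -0.01  0.01]
  --
  0.0450, 0.0000, 0.0000 | [0. 0. 0.]
  0.0450, 0.0000, 0.0000 | [0. 0. 0.]
  --
  0.0285, 0.0000, 0.0000 | [0. 0. 0.]
  0.0285, 0.0000, 0.0000 | [0. 0. 0.]
  --
```

```bash
python3 - <<'E'
from h import *
c=np.load("top0.npz"); P=cloud(c)
a=np.radians(5.7);R=np.array([[np.cos(a),-np.sin(a)],[np.sin(a),np.cos(a)]]);L=(P[...,:2]-[.6598,-.0356])@R
for lo,hi in((-.03,-.02),(-.005,.01),(.02,.03)):
  for k in np.arange(-.1,-.03,.003):
    m=(L[...,0]>lo)&(L[...,0]<hi)&(L[...,1]>=k)&(L[...,1]<k+.003)&(P[...,2]>.01)
    if m.any():print(lo,round(k,3),m.sum(),P[m][:,2].min().round(4),np.median(P[m][:,2]).round(4),P[m][:,2].max().round(4))
E
```

```text
-0.03 -0.1 8 0.0104 0.0383 0.0405
-0.03 -0.097 7 0.0103 0.0387 0.0431
-0.03 -0.094 6 0.0371 0.04 0.0421
-0.03 -0.091 5 0.0384 0.039 0.0426
-0.03 -0.088 7 0.0101 0.0396 0.0435
-0.03 -0.085 6 0.0108 0.0398 0.0419
-0.03 -0.082 5 0.0135 0.041 0.0423
-0.03 -0.079 4 0.0109 0.0398 0.0422
-0.03 -0.076 8 0.0374 0.0423 0.0451
-0.03 -0.073 4 0.0355 0.0394 0.0416
-0.03 -0.07 9 0.0103 0.0436 0.0838
-0.03 -0.067 11 0.0102 0.0809 0.0841
-0.03 -0.064 10 0.0426 0.0769 0.0851
-0.03 -0.061 14 0.0424 0.0775 0.088
-0.03 -0.058 10 0.0414 0.0798 0.0845
-0.03 -0.055 12 0.0437 0.0825 0.0861
-0.03 -0.052 12 0.0112 0.069 0.0866
-0.03 -0.049 14 0.0123 0.082 0.0867
-0.03 -0.046 14 0.0106 0.0633 0.087
-0.03 -0.043 11 0.0449 0.0741 0.0827
-0.03 -0.04 9 0.0105 0.0754 0.0819
-0.03 -0.037 13 0.01 0.0812 0.0861
-0.03 -0.034 9 0.0582 0.0875 0.0892
-0.03 -0.031 13 0.0118 0.0771 0.0906
-0.005 -0.1 8 0.0427 0.0443 0.0466
-0.005 -0.097 10 0.0438 0.0455 0.0478
-0.005 -0.094 9 0.0437 0.0466 0.0512
-0.005 -0.091 10 0.0452 0.0474 0.0493
-0.005 -0.088 10 0.0429 0.0481 0.0489
-0.005 -0.085 8 0.0457 0.0479 0.0503
-0.005 -0.082 11
[... 703 characters left out ...]
0407 0.0422
0.02 -0.091 4 0.0378 0.0402 0.0428
0.02 -0.088 4 0.0385 0.04 0.044
0.02 -0.085 5 0.0392 0.0401 0.0417
0.02 -0.082 5 0.0401 0.0427 0.0441
0.02 -0.079 3 0.039 0.0424 0.0425
0.02 -0.076 3 0.041 0.0424 0.0428
0.02 -0.07 5 0.0816 0.0831 0.0839
0.02 -0.067 7 0.081 0.0835 0.0852
0.02 -0.064 5 0.0805 0.0827 0.0856
0.02 -0.061 8 0.0825 0.0848 0.0867
0.02 -0.058 4 0.0815 0.082 0.086
0.02 -0.055 10 0.0814 0.0839 0.0857
0.02 -0.052 5 0.0828 0.0842 0.0865
0.02 -0.049 8 0.0832 0.0852 0.0872
0.02 -0.046 6 0.0842 0.0849 0.0884
0.02 -0.043 8 0.0472 0.0776 0.0802
0.02 -0.04 8 0.0471 0.0803 0.0836
0.02 -0.037 5 0.0478 0.0827 0.085
0.02 -0.034 10 0.0762 0.0873 0.0903
0.02 -0.031 6 0.053 0.088 0.0899
```

jog_arm:
  motion: [0.0,-0.027,-0.0465,-6,0,0,0,0.0,-0.022,-0.049,-6,0,0,0,0.0,-0.017,-0.051,-6,0,0,0,0,0,-0.0115,-0.0525,-6,0,0,0,0,-0.006,-0.0535,-6,0,0,0,0,0,-0.054,-6,0,0,0,0,0.005,-0.0535,-6,0,0,0,0,0.011,-0.053,-6,0,0,0,0,0.016,-0.0515,-6,0,0,0,0,0.0215,-0.0495,-6,0,0,0]

```text
schema error: expected a multiple of 7 numbers
```

```bash
python3 - <<'E'
from h import *
x,y=chute(.002,-.0585)
plan((x,y,.2,5.7),(x,y,.11,5.7),(x,y,.052,5.7))
E
```

```text
t 0.1 tcp [ 0.2029 -0.6169  0.2302] jaw -71.79 j [-77.   7.  95.   0.  78.  -5.] F [ 0.1 -0.1 -0.4] w 0.0857
  0.0024, -0.0271, -0.0465 | [-5.96 -0.01  0.01]
  0.0024, -0.0221, -0.0491 | [-5.96 -0.01  0.01]
  0.0024, -0.0169, -0.0511 | [-5.96 -0.01  0.01]
  0.0024, -0.0115, -0.0526 | [-5.96 -0.01  0.01]
  0.0023, -0.0059, -0.0535 | [-5.96 -0.01  0.01]
  0.0023, -0.0004, -0.0538 | [-5.96 -0.01  0.01]
  0.0023, 0.0052, -0.0536 | [-5.96 -0.01  0.01]
  0.0023, 0.0108, -0.0527 | [-5.96 -0.01  0.01]
  0.0023, 0.0162, -0.0513 | [-5.96 -0.01  0.01]
  0.0023, 0.0214, -0.0494 | [-5.96 -0.01  0.01]
  0.0023, 0.0264, -0.0469 | [-5.96 -0.01  0.01]
  0.0023, 0.0312, -0.0439 | [-5.96 -0.01  0.01]
  0.0023, 0.0356, -0.0404 | [-5.96 -0.01  0.01]
  --
  0.0450, 0.0000, 0.0000 | [0. 0. 0.]
  0.0450, 0.0000, 0.0000 | [0. 0. 0.]
  --
  0.0290, 0.0000, 0.0000 | [0. 0. 0.]
  0.0290, 0.0000, 0.0000 | [0. 0. 0.]
  --
```

jog_arm:
  motion: [0,-0.027,-0.0465,-6,0,0,0,0,-0.022,-0.049,-6,0,0,0,0,-0.017,-0.051,-6,0,0,0,0,-0.0115,-0.0525,-6,0,0,0,0,-0.006,-0.0535,-6,0,0,0,0,0,-0.054,-6,0,0,0,0,0.005,-0.0535,-6,0,0,0,0,0.011,-0.053,-6,0,0,0,0,0.016,-0.0515,-6,0,0,0,0,0.0215,-0.0495,-6,0,0,0]

```text
time: 1.35
ee_pos: [0.5601, -0.1965, 0.2257]
orientation: [-138.9, 89.5, 120.9]
contact_force: [-0.3, -0.6, -1.0]
width: 0.0855
```

```bash
python3 - <<'E'
from h import *
x,y=chute(.002,-.0585)
plan((x,y,.2,5.7),(x,y,.11,5.7),(x,y,.052,5.7))
E
```

```text
t 1.35 tcp [ 0.5601 -0.1965  0.2257] jaw -10.24 j [-25.   0. 102.   0.  78. -14.] F [-0.3 -0.6 -1. ] w 0.0855
  0.0086, 0.0292, -0.0401 | [-5.31 -0.14  0.09]
  0.0086, 0.0328, -0.0372 | [-5.31 -0.14  0.09]
  0.0086, 0.0361, -0.0340 | [-5.31 -0.14  0.09]
  --
  0.0450, 0.0000, 0.0000 | [0. 0. 0.]
  0.0450, 0.0000, 0.0000 | [0. 0. 0.]
  --
  0.0290, 0.0000, 0.0000 | [0. 0. 0.]
  0.0290, 0.0000, 0.0000 | [0. 0. 0.]
  --
```

jog_arm:
  motion: [0.009,0.029,-0.04,-5.3,-0.1,0.1,0,0.009,0.033,-0.037,-5.3,-0.1,0.1,0,0.009,0.036,-0.034,-5.3,-0.1,0.1,0,0.045,0,0,0,0,0,0,0.025,0,0,0,0,0,0,0,0,0,0,0,0,0]

```text
time: 2.1
ee_pos: [0.6713, -0.0845, 0.1234]
orientation: [-141.9, 89.8, 134.8]
contact_force: [-0.6, 0.7, 0.4]
width: 0.0852
```

```bash
python3 - <<'E'
from h import *
x,y=chute(.002,-.0585)
plan((x,y,.11,5.7),(x,y,.052,5.7))
E
```

```text
t 2.1 tcp [ 0.6713 -0.0845  0.1234] jaw 6.64 j [-12.  15.  96.   0.  69. -18.] F [-0.6  0.7  0.4] w 0.0852
  0.0134, -0.0047, 0.0087 | [ 0.94 -0.14  0.11]
  --
  0.0290, 0.0000, 0.0000 | [0. 0. 0.]
  0.0290, 0.0000, 0.0000 | [0. 0. 0.]
  --
```

jog_arm:
  motion: [0.013,-0.0047,0.0087,0.9,-0.1,0.1,0,0,0,0,0,0,0,0]

```text
time: 2.35
ee_pos: [0.6677, -0.0948, 0.111]
orientation: [84.5, 89.9, 0.2]
contact_force: [0.2, 0.4, -0.0]
width: 0.0851
```

```bash
python3 - <<'E'
from h import *
x,y=chute(.002,-.0585)
plan((x,y,.052,5.7))
E
```

```text
t 2.35 tcp [ 0.6677 -0.0948  0.111 ] jaw 5.66 j [-13.  16.  97.   0.  68. -18.] F [ 0.2  0.4 -0. ] w 0.0851
  0.0295, -0.0000, -0.0006 | [-0.02  0.   -0.03]
  0.0295, -0.0000, -0.0006 | [-0.02  0.   -0.03]
  --
```

jog_arm:
  motion: [0.03,0,-0.0005,0,0,0,0,0.029,0,-0.0005,0,0,0,0,0,0,0,0,0,0,0,0,0,0,0,0,0,1,0,0,0,0,0,0,1,0,0,0,0,0,0,1,0,0,0,0,0,0,1,0,0,0,0,0,0,1]
  force: 35

```text
time: 3.35
ee_pos: [0.6735, -0.0968, 0.0622]
orientation: [74.5, 89.0, -10.0]
contact_force: [-0.5, -0.2, -0.8]
width: 0.059
```

```bash
python3 - <<'E'
from h import *
plan((.667,-.094,.052,5.7))
E
```

```text
t 3.35 tcp [ 0.6735 -0.0968  0.0622] jaw 5.48 j [-13.  19.  98.   0.  62. -18.] F [-0.5 -0.2 -0.8] w 0.059
  0.0101, -0.0064, -0.0034 | [-0.22  0.27 -0.98]
  --
```

jog_arm:
  motion: [-0.02,0,0,0,0,0,1,-0.03,0,0,0,0,0,1,-0.05,0,0,0,0,0,1,-0.05,0,0,0,0,0,1,0,0,0,0,0,0,1]

```text
time: 3.98
ee_pos: [0.6718, -0.0967, 0.2232]
orientation: [72.8, 88.7, -11.7]
contact_force: [1.1, -0.1, -0.2]
width: 0.0592
```

```bash
python3 - <<'E'
from h import *
c=capture("top"); cv2.imwrite("pics/top1.png",c["color"][100:330,80:480]); np.savez("top1.npz",**c)
# tray centre, tray long axis = rect 9.3 deg
plan((.503,-.317,.2,5.7),(.503,-.317,.09,5.7))
E
```

```text
t 4.03 tcp [ 0.6706 -0.0965  0.2202] jaw 5.49 j [-13.  10.  92.   0.  77. -18.] F [ 0.1  0.  -0.2] w 0.0591
  0.0030, -0.0314, 0.0339 | [-0.04  0.05 -0.17]
  0.0031, -0.0314, 0.0339 | [-0.04  0.05 -0.17]
  0.0031, -0.0314, 0.0339 | [-0.04  0.05 -0.17]
  0.0032, -0.0314, 0.0338 | [-0.04  0.05 -0.17]
  0.0032, -0.0314, 0.0338 | [-0.04  0.05 -0.17]
  0.0033, -0.0314, 0.0338 | [-0.04  0.05 -0.17]
  --
  0.0367, 0.0000, 0.0000 | [0. 0. 0.]
  0.0367, 0.0000, 0.0000 | [0. 0. 0.]
  0.0367, 0.0000, 0.0000 | [0. 0. 0.]
  --
```

View pics/top1.png

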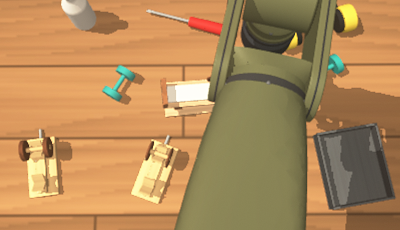

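The offcut is held (width 59 mm) and the uphill part of the chute at (187,92) is now empty, so the wheel pairs have moved down. Next is the tray.

jog_arm:
  motion: [0.003,-0.0315,0.034,0,0,0,1,0.003,-0.0315,0.034,0,0,0,1,0.003,-0.0315,0.034,0,0,0,1,0.003,-0.0315,0.034,0,0,0,1,0.003,-0.0315,0.034,0,0,0,1,0.003,-0.0315,0.034,-3.8,0,-1,1,0,0,0,0,0,0,1]

```text
time: 4.9
ee_pos: [0.4934, -0.3211, 0.1921]
orientation: [-100.4, 89.4, 179.1]
contact_force: [-0.4, 0.7, -0.8]
width: 0.0596
```

```bash
python3 - <<'E'
from h import *
plan((.503,-.317,.1,9.3),(.503,-.317,.024,9.3))
E
```

```text
t 4.9 tcp [ 0.4934 -0.3211  0.1921] jaw 9.53 j [-38.   1. 105.  -0.  75. -48.] F [-0.4  0.7 -0.8] w 0.0596
  0.0460, 0.0056, -0.0011 | [ 0.12 -0.05  0.29]
  0.0460, 0.0053, -0.0012 | [ 0.12 -0.05  0.29]
  --
  0.0380, 0.0000, 0.0000 | [0. 0. 0.]
  0.0380, 0.0000, 0.0000 | [0. 0. 0.]
  --
```

jog_arm:
  motion: [0.046,0.0055,-0.001,0.1,0,0.3,1,0.046,0.0055,-0.001,0.1,0,0.3,1,0.038,0,0,0,0,0,1,0.025,0,0,0,0,0,1,0.005,0,0,0,0,0,1,0,0,0,0,0,0,1]

```text
time: 5.65
ee_pos: [0.5043, -0.3126, 0.0259]
orientation: [-179.4, 89.7, 99.9]
contact_force: [0.1, -0.3, 0.7]
width: 0.0594
```

```bash
python3 - <<'E'
from h import *
plan((.503,-.317,.024,9.3))
E
```

```text
t 5.65 tcp [ 0.5043 -0.3126  0.0259] jaw 9.3 j [-37.  12. 110.   0.  58. -47.] F [ 0.1 -0.3  0.7] w 0.0594
  0.0019, -0.0020, 0.0041 | [ 0.   -0.33  0.  ]
  --
```

jog_arm:
  motion: [0,0,0,0,0,0,0,0,0,0,0,0,0,0,0,0,0,0,0,0,0,0,0,0,0,0,0,0,-0.03,0,0,0,0,0,0,-0.05,0,0,0,0,0,0,-0.055,0,0,0,0,0,0,-0.055,0,0,0,0,0,0,0,0,0,0,0,0,0]

```text
time: 6.78
ee_pos: [0.5056, -0.3146, 0.2268]
orientation: [95.5, 89.7, 14.8]
contact_force: [-0.5, 0.2, -0.8]
width: 0.0853
```

```bash
python3 - <<'E'
from h import *
c=capture("top"); cv2.imwrite("pics/top2.png",cv2.resize(c["color"][130:330,80:480],None,fx=2,fy=2)); np.savez("top2.npz",**c)
P=cloud(c); hsv=cv2.cvtColor(c["color"],cv2.COLOR_BGR2HSV)
a=np.radians(5.7);R=np.array([[np.cos(a),-np.sin(a)],[np.sin(a),np.cos(a)]]);L=(P[...,:2]-[.6598,-.0356])@R
m=(abs(L[...,0])<.045)&(abs(L[...,1])<.108)&(P[...,2]>.06)&(P[...,2]<.1)&(c["range_z"]>0)
for k in np.arange(-.12,.1,.008):
    t=m&(L[...,1]>=k)&(L[...,1]<k+.008)&(hsv[...,2]<150)
    if t.sum()>3: print(round(k,3),t.sum(),"x",L[t][:,0].min().round(4),L[t][:,0].max().round(4),"z",P[t][:,2].max().round(4))
# axles: pale, |x|<.018, z in .06-.085
ax=(abs(L[...,0])<.016)&(abs(L[...,1])<.108)&(P[...,2]>.062)&(P[...,2]<.095)
n,l,st,ce=cv2.connectedComponentsWithStats(ax.astype(np.uint8))
for i in range(1,n):
    if st[i,4]>10: print("axle",st[i,4],L[l==i].mean(0).round(4),np.percentile(P[l==i][:,2],[50,95]).round(4))
print(sensors.sense()["ee_pos"],sensors.sense()["width"])
E
```

```text
-0.112 19 x -0.0302 0.0281 z 0.0793
-0.104 44 x -0.0299 0.0277 z 0.0859
-0.096 47 x -0.0299 0.0274 z 0.0865
-0.088 33 x -0.0302 0.0248 z 0.0868
-0.08 49 x -0.0302 0.027 z 0.0835
-0.072 40 x -0.033 0.0327 z 0.0773
-0.064 64 x -0.0338 0.0336 z 0.0874
-0.056 71 x -0.0339 0.0322 z 0.0907
-0.048 56 x -0.0344 0.0329 z 0.0932
-0.04 48 x -0.0339 0.0328 z 0.0913
-0.032 70 x -0.0343 0.0333 z 0.0867
-0.024 30 x -0.0335 0.0287 z 0.086
-0.016 41 x -0.0244 0.0231 z 0.0951
-0.008 38 x -0.025 0.0232 z 0.0971
0.0 32 x -0.025 0.0218 z 0.0947
0.008 36 x -0.0242 0.0238 z 0.0953
0.016 11 x -0.0237 0.0222 z 0.0874
axle 72 [ 0.0001 -0.0877] [0.0669 0.0693]
axle 72 [-0.0003 -0.0007] [0.0762 0.079 ]
axle 67 [-0.0004 -0.0441] [0.0716 0.0735]
axle 348 [0.0002 0.0826] [0.065  0.0689]
axle 11 [-0.01    0.0428] [0.0628 0.064 ]
[ 0.50435966 -0.31369854  0.2234504 ] 0.08546469325605323
```

View pics/top2.png

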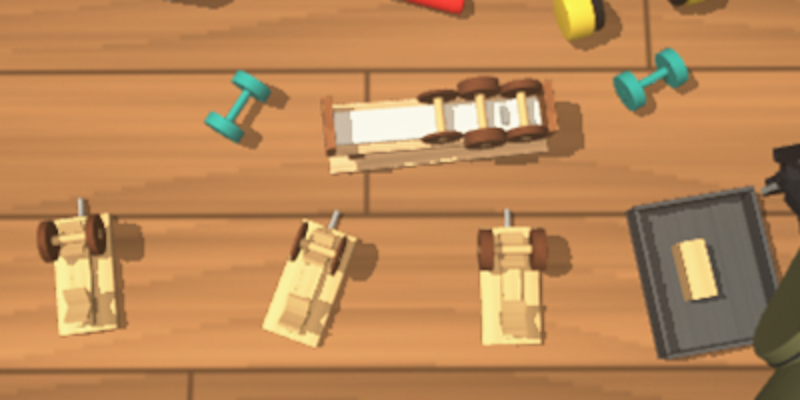

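The offcut is in the tray at (697,270). The three pairs stand at the stop, axles at (521,112), (481,110) and (440,115). I'll take thin first, the uphill one, so the others stay put.

```bash
python3 - <<'E'
from h import *
x,y=chute(-.0007,-.002)
plan((x,y,.2,5.7),(x,y,.12,5.7))
E
```

```text
t 6.83 tcp [ 0.5044 -0.3137  0.2235] jaw 9.26 j [-37.   0. 102.   0.  77. -46.] F [-0.2 -0.7  0.1] w 0.0855
  0.0041, 0.0329, -0.0412 | [ 0.59 -0.04 -0.01]
  0.0041, 0.0325, -0.0416 | [ 0.59 -0.04 -0.01]
  0.0041, 0.0320, -0.0419 | [ 0.59 -0.04 -0.01]
  0.0040, 0.0316, -0.0422 | [ 0.59 -0.04 -0.01]
  0.0040, 0.0312, -0.0426 | [ 0.59 -0.04 -0.01]
  0.0039, 0.0307, -0.0429 | [ 0.59 -0.04 -0.01]
  --
  0.0400, 0.0000, 0.0000 | [0. 0. 0.]
  0.0400, 0.0000, 0.0000 | [0. 0. 0.]
  --
```

jog_arm:
  motion: [0.004,0.033,-0.041,0.6,0,0,0,0.004,0.0325,-0.0415,0.6,0,0,0,0.004,0.032,-0.042,0.6,0,0,0,0.004,0.0315,-0.042,0.6,0,0,0,0.004,0.031,-0.0425,0.6,0,0,0,0.004,0.031,-0.043,0.6,0,0,0,0.035,0,0,0,0,0,0,0.015,0,0,0,0,0,0,0,0,0,0,0,0,0]

```text
time: 7.95
ee_pos: [0.6564, -0.0285, 0.1316]
orientation: [-119.1, 88.6, 156.2]
contact_force: [-0.6, 0.2, 0.5]
width: 0.0858
```

```bash
python3 - <<'E'
from h import *
x,y=chute(-.0007,-.002)
plan((x,y,.12,5.7),(x,y,.058,5.7))
E
```

```text
t 7.95 tcp [ 0.6564 -0.0285  0.1316] jaw 5.34 j [ -7.  13.  98.   0.  71. -13.] F [-0.6  0.2  0.5] w 0.0858
  0.0115, 0.0023, 0.0095 | [-0.37 -0.67  1.19]
  --
  0.0310, 0.0000, 0.0000 | [0. 0. 0.]
  0.0310, 0.0000, 0.0000 | [0. 0. 0.]
  --
```

jog_arm:
  motion: [0.0115,0.0023,0.0095,-0.4,-0.7,1.2,0,0,0,0,0,0,0,0]

```text
time: 8.2
ee_pos: [0.6594, -0.0392, 0.1209]
orientation: [56.1, 89.9, -28.3]
contact_force: [0.1, 0.3, 0.7]
width: 0.0855
```

```bash
python3 - <<'E'
from h import *
x,y=chute(-.0007,-.002)
plan((x,y,.075,5.7))
E
```

```text
t 8.2 tcp [ 0.6594 -0.0392  0.1209] jaw 5.62 j [ -8.  13.  98.  -0.  68. -14.] F [0.1 0.3 0.7] w 0.0855
  0.0459, -0.0000, -0.0016 | [-0.08  0.05 -0.08]
  --
```

jog_arm:
  motion: [0.03,0,-0.0015,0,0,0,0,0.02,0,0,0,0,0,0,0.01,0,0,0,0,0,0,0,0,0,0,0,0,0,0,0,0,0,0,0,0]

```text
time: 8.82
ee_pos: [0.6632, -0.0395, 0.0658]
orientation: [77.0, 89.4, -7.6]
contact_force: [0.1, 0.1, 0.4]
width: 0.0858
```

```bash
python3 - <<'E'
from h import *
x,y=chute(-.0007,-.002)
plan((x,y,.058,5.7))
E
```

```text
t 8.82 tcp [ 0.6632 -0.0395  0.0658] jaw 5.45 j [ -8.  17. 100.   0.  63. -13.] F [0.1 0.1 0.4] w 0.0858
  0.0077, -0.0038, -0.0023 | [-0.25  0.14 -0.59]
  --
```

jog_arm:
  motion: [0.0077,-0.0038,-0.0023,-0.2,0.1,-0.6,0,0,0,0,0,0,0,0]

```text
time: 9.07
ee_pos: [0.6598, -0.0376, 0.0589]
orientation: [47.2, 89.9, -37.1]
contact_force: [-0.1, -0.4, -0.4]
width: 0.0854
```

```bash
python3 - <<'E'
from h import *
x,y=chute(-.0007,-.002)
plan((x,y,.058,5.7))
E
```

```text
t 9.07 tcp [ 0.6598 -0.0376  0.0589] jaw 5.67 j [ -8.  17. 100.  -0.  62. -14.] F [-0.1 -0.4 -0.4] w 0.0854
  0.0009, -0.0005, 0.0001 | [-0.03  0.06 -0.07]
  --
```

jog_arm:
  motion: [0.001,-0.0005,0,0,0,0,1,0,0,0,0,0,0,1,0,0,0,0,0,0,1,0,0,0,0,0,0,1,0,0,0,0,0,0,1,0,0,0,0,0,0,1]
  force: 35

```text
time: 9.82
ee_pos: [0.6598, -0.0376, 0.0585]
orientation: [61.9, 89.8, -22.5]
contact_force: [-0.2, -0.8, -0.1]
width: 0.0474
```

```bash
python3 - <<'E'
from h import *
x,y=chute(-.0007,-.002)
plan((x,y,.058,5.7),(x,y,.17,5.7),(.4617,.1137,.17,70.2),(.4617,.1137,.06,70.2))
E
```

```text
t 9.82 tcp [ 0.6598 -0.0376  0.0585] jaw 5.67 j [ -8.  17. 100.  -0.  62. -14.] F [-0.2 -0.8 -0.1] w 0.0474
  0.0005, -0.0005, 0.0001 | [-0.03  0.07 -0.13]
  --
  -0.0373, 0.0000, 0.0000 | [0. 0. 0.]
  -0.0373, 0.0000, 0.0000 | [0. 0. 0.]
  -0.0373, 0.0000, 0.0000 | [0. 0. 0.]
  --
  0.0000, -0.0259, -0.0243 | [-9.21  0.    0.  ]
  0.0000, -0.0217, -0.0282 | [-9.21  0.    0.  ]
  0.0000, -0.0169, -0.0313 | [-9.21  0.    0.  ]
  0.0000, -0.0117, -0.0336 | [-9.21  0.    0.  ]
  0.0000, -0.0062, -0.0350 | [-9.21  0.    0.  ]
  0.0000, -0.0005, -0.0356 | [-9.21  0.    0.  ]
  -0.0000, 0.0052, -0.0352 | [-9.21  0.    0.  ]
  --
  0.0367, 0.0000, 0.0000 | [0. 0. 0.]
  0.0367, 0.0000, 0.0000 | [0. 0. 0.]
  0.0367, 0.0000, 0.0000 | [0. 0. 0.]
  --
```

jog_arm:
  motion: [-0.02,0,0,0,0,0,1,-0.045,0,0,0,0,0,1,-0.045,0,0,0,0,0,1,0,-0.026,-0.0245,-9.2,0,0,1,0,-0.0215,-0.028,-9.2,0,0,1,0,-0.017,-0.0315,-9.2,0,0,1,0,-0.012,-0.0335,-9.2,0,0,1,0,-0.006,-0.035,-9.2,0,0,1,0,0,-0.0355,-9.2,0,0,1,0,0.005,-0.035,-9.2,0,0,1]

```text
time: 11.08
ee_pos: [0.4598, 0.1142, 0.1864]
orientation: [16.3, 88.8, -1.7]
contact_force: [-0.7, -0.2, 0.4]
width: 0.0474
```

```bash
python3 - <<'E'
from h import *
plan((.4617,.1137,.12,70.2),(.4617,.1137,.06,70.2))
E
```

```text
t 11.07 tcp [0.4598 0.1142 0.1864] jaw 72.0 j [  8. -15. 120.  -0.  74. -64.] F [-0.7 -0.2  0.4] w 0.0474
  0.0332, -0.0001, 0.0003 | [ 0.9   0.59 -0.18]
  0.0332, -0.0000, 0.0007 | [ 0.9   0.59 -0.18]
  --
  0.0300, 0.0000, 0.0000 | [0. 0. 0.]
  0.0300, 0.0000, 0.0000 | [0. 0. 0.]
  --
```

jog_arm:
  motion: [0.033,0,0.0005,0.9,0.6,-0.2,1,0.033,0,0.0005,0.9,0.6,-0.2,1,0.025,0,0,0,0,0,1,0,0,0,0,0,0,1]

```text
time: 11.58
ee_pos: [0.4633, 0.116, 0.1012]
orientation: [26.1, 89.3, 6.5]
contact_force: [0.5, 0.9, 0.0]
width: 0.0474
```

```bash
python3 - <<'E'
from h import *
plan((.4617,.1137,.06,70.2))
E
```

```text
t 11.57 tcp [0.4633 0.116  0.1012] jaw 70.42 j [  8.  -9. 123.  -0.  65. -63.] F [0.5 0.9 0. ] w 0.0474
  0.0412, -0.0029, -0.0012 | [ 0.21  0.6  -0.29]
  --
```

jog_arm:
  motion: [0.035,-0.0029,-0.0012,0.2,0.6,-0.3,1,0.005,0,0,0,0,0,1,0,0,0,0,0,0,1,0,0,0,0,0,0,1]

```text
time: 12.08
ee_pos: [0.4675, 0.1145, 0.0694]
orientation: [27.3, 89.2, 7.5]
contact_force: [0.2, 1.1, -0.2]
width: 0.0476
```

```bash
python3 - <<'E'
from h import *
plan((.4617,.1137,.029,70.2))
E
```

```text
t 12.07 tcp [0.4675 0.1145 0.0694] jaw 70.22 j [  7.  -6. 124.   0.  61. -63.] F [ 0.2  1.1 -0.2] w 0.0476
  0.0404, -0.0030, -0.0056 | [ 0.01  0.68 -0.35]
  --
```

jog_arm:
  motion: [0.012,-0.003,-0.0056,0,0.7,-0.3,1,0.008,0,0,0,0,0,1,0,0,0,0,0,0,1]

```text
time: 12.45
ee_pos: [0.4621, 0.1137, 0.0499]
orientation: [49.0, 89.9, 29.3]
contact_force: [-0.0, 0.2, 0.1]
width: 0.0473
```

```bash
python3 - <<'E'
from h import *
plan((.4617,.1137,.029,70.2))
E
```

```text
t 12.45 tcp [0.4621 0.1137 0.0499] jaw 70.22 j [  7.  -4. 125.   0.  59. -63.] F [-0.   0.2  0.1] w 0.0473
  0.0209, -0.0002, -0.0004 | [ 0.02  0.1  -0.11]
  --
```

jog_arm:
  motion: [0.01,0,-0.0005,0,0,0,1,0.008,0,0,0,0,0,1,0.004,0,0,0,0,0,1,0,0,0,0,0,0,1]

```text
time: 12.95
ee_pos: [0.4614, 0.1141, 0.0266]
orientation: [88.5, 89.9, 68.7]
contact_force: [-2.5, -1.3, 4.9]
width: 0.0475
```

```bash
python3 - <<'E'
from h import *
plan((.4617,.1137,.028,70.2))
E
```

```text
t 12.95 tcp [0.4614 0.1141 0.0266] jaw 70.22 j [  7.  -2. 125.   0.  57. -63.] F [-2.5 -1.3  4.9] w 0.0475
  -0.0014, -0.0002, 0.0004 | [ 0.02  0.   -0.08]
  --
```

jog_arm:
  motion: [0,0,0,0,0,0,0,0,0,0,0,0,0,0,0,0,0,0,0,0,0,0,0,0,0,0,0,0,-0.02,0,0,0,0,0,0,-0.04,0,0,0,0,0,0,-0.05,0,0,0,0,0,0,-0.04,0,0,0,0,0,0]

```text
time: 13.95
ee_pos: [0.4581, 0.1134, 0.1755]
orientation: [-159.6, 89.4, -179.4]
contact_force: [1.0, -0.4, -0.0]
width: 0.0853
```

```bash
python3 - <<'E'
from h import *
x,y=chute(-.0007,-.046)
plan((x,y,.17,5.7),(x,y,.11,5.7))
E
```

```text
t 13.95 tcp [0.4581 0.1134 0.1755] jaw 70.22 j [  7. -13. 120.   0.  74. -63.] F [ 1.  -0.4 -0. ] w 0.0853
  0.0005, -0.0162, 0.0371 | [ 9.22 -0.05  0.07]
  0.0005, -0.0101, 0.0392 | [ 9.22 -0.05  0.07]
  0.0006, -0.0037, 0.0403 | [ 9.22 -0.05  0.07]
  0.0006, 0.0028, 0.0404 | [ 9.22 -0.05  0.07]
  0.0006, 0.0092, 0.0394 | [ 9.22 -0.05  0.07]
  0.0007, 0.0154, 0.0374 | [ 9.22 -0.05  0.07]
  0.0007, 0.0212, 0.0345 | [ 9.22 -0.05  0.07]
  --
  0.0300, 0.0000, 0.0000 | [0. 0. 0.]
  0.0300, 0.0000, 0.0000 | [0. 0. 0.]
  --
```

jog_arm:
  motion: [0,-0.016,0.037,9.2,0,0,0,0,-0.01,0.039,9.2,0,0,0,0,-0.004,0.04,9.2,0,0,0,0,0.003,0.0405,9.2,0,0,0,0,0.009,0.0395,9.2,0,0,0,0,0.0155,0.0375,9.2,0,0,0,0,0.021,0.0345,9.2,0,0,0,0.025,0,0,0,0,0,0,0.005,0,0,0,0,0,0,0,0,0,0,0,0,0]

```text
time: 15.2
ee_pos: [0.6705, -0.0904, 0.1506]
orientation: [104.8, 89.8, 18.6]
contact_force: [0.5, 0.1, 0.0]
width: 0.0856
```

```bash
python3 - <<'E'
from h import *
x,y=chute(-.0007,-.046)
plan((x,y,.115,5.7))
E
```

```text
t 15.2 tcp [ 0.6705 -0.0904  0.1506] jaw 3.71 j [-12.  14.  95.   0.  71. -16.] F [0.5 0.1 0. ] w 0.0856
  0.0356, -0.0063, -0.0094 | [-1.99 -0.05 -0.19]
  --
```

jog_arm:
  motion: [0.02,-0.0063,-0.0094,-2,0,-0.2,0,0.01,0,0,0,0,0,0,0,0,0,0,0,0,0]

```text
time: 15.58
ee_pos: [0.6629, -0.0796, 0.1199]
orientation: [119.4, 89.9, 35.4]
contact_force: [-0.8, -0.0, -0.1]
width: 0.0858
```

```bash
python3 - <<'E'
from h import *
c=capture("top"); np.savez("top3.npz",**c)
cv2.imwrite("pics/top3.png",cv2.resize(c["color"][150:320,80:480],None,fx=2,fy=2))
x,y=chute(-.0007,-.046)
plan((x,y,.075,5.7))
E
```

```text
t 15.62 tcp [ 0.6631 -0.0796  0.1203] jaw 5.95 j [-11.  14.  97.   0.  68. -17.] F [ 0.   0.6 -0.5] w 0.0857
  0.0453, 0.0003, 0.0019 | [ 0.25 -0.03 -0.08]
  --
```

View pics/top3.png

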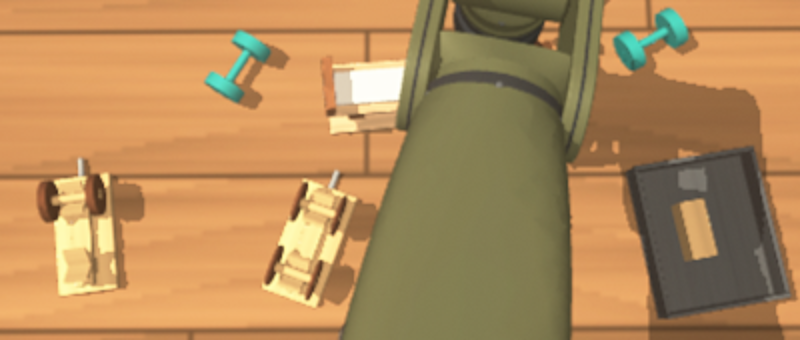

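The thin pair sits across its saddle at (295,278). Descending on broad.

jog_arm:
  motion: [0.03,0,0.002,0.2,0,0,0,0.018,0,0.002,0,0,0,0,0.01,0,0.002,0,0,0,0,0,0,0,0,0,0,0]

```text
time: 16.12
ee_pos: [0.666, -0.0862, 0.0635]
orientation: [79.8, 89.6, -4.5]
contact_force: [0.2, 1.0, -0.1]
width: 0.0854
```

```bash
python3 - <<'E'
from h import *
x,y=chute(-.0007,-.046)
plan((x,y,.053,5.7))
E
```

```text
t 16.12 tcp [ 0.666  -0.0862  0.0635] jaw 5.77 j [-12.  18.  99.   0.  63. -18.] F [ 0.2  1.  -0.1] w 0.0854
  0.0105, -0.0019, -0.0050 | [ 0.07  0.07 -0.36]
  --
```

jog_arm:
  motion: [0.0095,-0.002,-0.005,0,0,-0.4,0,0,0,0,0,0,0,0]

```text
time: 16.38
ee_pos: [0.6643, -0.0813, 0.0548]
orientation: [28.6, 89.9, -55.6]
contact_force: [-0.6, -0.7, 0.7]
width: 0.0856
```

```bash
python3 - <<'E'
from h import *
x,y=chute(-.0007,-.046)
plan((x,y,.053,5.7))
E
```

```text
t 16.38 tcp [ 0.6643 -0.0813  0.0548] jaw 5.76 j [-12.  18.  99.  -0.  62. -17.] F [-0.6 -0.7  0.7] w 0.0856
  0.0018, -0.0007, 0.0001 | [ 0.06  0.09 -0.05]
  --
```

jog_arm:
  motion: [0.0015,-0.0007,0,0,0,0,1,0,0,0,0,0,0,1,0,0,0,0,0,0,1,0,0,0,0,0,0,1,0,0,0,0,0,0,1]
  force: 35

```text
time: 17.0
ee_pos: [0.6643, -0.0813, 0.0544]
orientation: [51.2, 89.8, -33.0]
contact_force: [-0.0, 0.3, -0.3]
width: 0.0677
```

```bash
python3 - <<'E'
from h import *
x,y=chute(-.0007,-.046)
plan((x,y,.17,5.7),(.4563,-.1106,.17,89.02),(.4563,-.1106,.06,89.02))
E
```

```text
t 17.0 tcp [ 0.6643 -0.0813  0.0544] jaw 5.78 j [-12.  18.  99.  -0.  62. -17.] F [-0.   0.3 -0.3] w 0.0677
  -0.0385, -0.0001, 0.0001 | [ 0.03  0.04 -0.05]
  -0.0385, -0.0001, 0.0001 | [ 0.03  0.04 -0.05]
  -0.0385, -0.0002, 0.0001 | [ 0.03  0.04 -0.05]
  --
  0.0000, -0.0232, 0.0009 | [-9.26  0.    0.  ]
  0.0000, -0.0231, -0.0028 | [-9.26  0.    0.  ]
  0.0000, -0.0223, -0.0065 | [-9.26  0.    0.  ]
  0.0000, -0.0210, -0.0100 | [-9.26  0.    0.  ]
  0.0000, -0.0191, -0.0133 | [-9.26  0.    0.  ]
  0.0000, -0.0167, -0.0162 | [-9.26  0.    0.  ]
  0.0000, -0.0139, -0.0186 | [-9.26  0.    0.  ]
  0.0000, -0.0107, -0.0206 | [-9.26  0.    0.  ]
  0.0000, -0.0073, -0.0221 | [-9.26  0.    0.  ]
  --
  0.0367, 0.0000, 0.0000 | [0. 0. 0.]
  0.0367, 0.0000, 0.0000 | [0. 0. 0.]
  0.0367, 0.0000, 0.0000 | [0. 0. 0.]
  --
```

jog_arm:
  motion: [-0.02,0,0,0,0,0,1,-0.045,0,0,0,0,0,1,-0.045,0,0,0,0,0,1,0,-0.023,0.001,-9.3,0,0,1,0,-0.023,-0.003,-9.3,0,0,1,0,-0.0225,-0.0065,-9.3,0,0,1,0,-0.021,-0.01,-9.3,0,0,1,0,-0.019,-0.0135,-9.3,0,0,1,0,-0.0165,-0.016,-9.3,0,0,1,0,-0.014,-0.0185,-9.3,0,0,1]

```text
time: 18.25
ee_pos: [0.5037, -0.1083, 0.1833]
orientation: [-2.4, 88.7, -19.3]
contact_force: [-0.0, -0.5, 0.4]
width: 0.0676
```

```bash
python3 - <<'E'
from h import *
plan((.4563,-.1106,.14,89.02),(.4563,-.1106,.08,89.02))
E
```

```text
t 18.25 tcp [ 0.5037 -0.1083  0.1833] jaw 73.1 j [-18.  -9. 115.  -0.  73. -91.] F [-0.  -0.5  0.4] w 0.0676
  0.0211, -0.0080, -0.0228 | [-7.96  0.62  0.11]
  0.0214, -0.0048, -0.0235 | [-7.96  0.62  0.11]
  --
  0.0300, 0.0000, 0.0000 | [0. 0. 0.]
  0.0300, 0.0000, 0.0000 | [0. 0. 0.]
  --
```

jog_arm:
  motion: [0.02,-0.008,-0.023,-8,0.6,0.1,1,0.0215,-0.005,-0.0235,-8,0.6,0.1,1,0.025,0,0,0,0,0,1,0.005,0,0,0,0,0,1,0,0,0,0,0,0,1]

```text
time: 18.88
ee_pos: [0.4569, -0.1125, 0.1184]
orientation: [-22.2, 89.2, -22.6]
contact_force: [-0.1, 0.1, -1.0]
width: 0.0674
```

```bash
python3 - <<'E'
from h import *
plan((.4563,-.1106,.06,89.02))
E
```

```text
t 18.88 tcp [ 0.4569 -0.1125  0.1184] jaw 89.64 j [ -20.  -11.  124.   -0.   67. -110.] F [-0.1  0.1 -1. ] w 0.0674
  0.0292, 0.0011, -0.0007 | [0.31 0.37 0.15]
  0.0292, 0.0010, -0.0005 | [0.31 0.37 0.15]
  --
```

jog_arm:
  motion: [0.027,0.001,-0.0015,-0.3,0.4,0.1,1,0.02,0.001,-0.0015,-0.3,0.4,0.1,1,0.006,0,-0.001,0,0,0,1,0,0,0,0,0,0,1]

```text
time: 19.38
ee_pos: [0.4576, -0.112, 0.0691]
orientation: [-36.2, 89.5, -36.0]
contact_force: [0.2, 0.1, -1.0]
width: 0.0674
```

```bash
python3 - <<'E'
from h import *
plan((.4563,-.1106,.045,89.02))
E
```

```text
t 19.38 tcp [ 0.4576 -0.112   0.0691] jaw 90.28 j [ -20.   -7.  125.   -0.   61. -110.] F [ 0.2  0.1 -1. ] w 0.0674
  0.0241, 0.0015, -0.0015 | [1.26 0.38 0.27]
  --
```

jog_arm:
  motion: [0.014,0.0015,-0.0015,1.2,0.4,0.3,1,0.01,0,0,0,0,0,1,0,0,0,0,0,0,1]

```text
time: 19.75
ee_pos: [0.457, -0.1108, 0.0447]
orientation: [8.5, 89.9, 7.5]
contact_force: [0.0, 0.2, -0.5]
width: 0.0675
```

```bash
python3 - <<'E'
from h import *
plan((.4563,-.1106,.028,89.02))
E
```

```text
t 19.75 tcp [ 0.457  -0.1108  0.0447] jaw 88.99 j [ -20.   -4.  126.    0.   59. -109.] F [ 0.   0.2 -0.5] w 0.0675
  0.0167, 0.0002, -0.0007 | [-0.03  0.06 -0.01]
  --
```

jog_arm:
  motion: [0.009,0,-0.0007,0,0,0,1,0.006,0,0,0,0,0,1,0.002,0,0,0,0,0,1,0,0,0,0,0,0,1]

```text
time: 20.25
ee_pos: [0.4565, -0.1109, 0.028]
orientation: [110.4, 90.0, 109.4]
contact_force: [-1.0, 0.8, 1.0]
width: 0.0675
```

```bash
python3 - <<'E'
from h import *
plan((.4563,-.1106,.0275,89.02))
E
```

```text
t 20.25 tcp [ 0.4565 -0.1109  0.028 ] jaw 89.01 j [ -20.   -3.  126.    0.   57. -109.] F [-1.   0.8  1. ] w 0.0675
  0.0005, 0.0003, -0.0002 | [-0.01 -0.01 -0.02]
  --
```

jog_arm:
  motion: [0.001,0,0,0,0,0,1,0,0,0,0,0,0,0,0,0,0,0,0,0,0,0,0,0,0,0,0,0,0,0,0,0,0,0,0,-0.02,0,0,0,0,0,0,-0.04,0,0,0,0,0,0,-0.05,0,0,0,0,0,0,-0.04,0,0,0,0,0,0]

```text
time: 21.38
ee_pos: [0.4538, -0.11, 0.1767]
orientation: [158.6, 89.4, 157.6]
contact_force: [0.7, 0.1, -0.3]
width: 0.0852
```

```bash
python3 - <<'E'
from h import *
x,y=chute(-.0007,-.090)
plan((x,y,.18,5.7))
E
```

```text
t 21.38 tcp [ 0.4538 -0.11    0.1767] jaw 89.0 j [ -20.  -14.  120.    0.   75. -109.] F [ 0.7  0.1 -0.3] w 0.0852
  -0.0006, -0.0013, 0.0238 | [ 9.26 -0.06  0.02]
  -0.0006, 0.0026, 0.0237 | [ 9.26 -0.06  0.02]
  -0.0005, 0.0064, 0.0230 | [ 9.26 -0.06  0.02]
  -0.0005, 0.0100, 0.0217 | [ 9.26 -0.06  0.02]
  -0.0005, 0.0133, 0.0198 | [ 9.26 -0.06  0.02]
  -0.0005, 0.0163, 0.0174 | [ 9.26 -0.06  0.02]
  -0.0004, 0.0189, 0.0145 | [ 9.26 -0.06  0.02]
  -0.0004, 0.0210, 0.0113 | [ 9.26 -0.06  0.02]
  -0.0004, 0.0226, 0.0078 | [ 9.26 -0.06  0.02]
  --
```

jog_arm:
  motion: [0,-0.0015,0.024,9.3,0,0,0,0,0.0025,0.0235,9.3,0,0,0,0,0.0065,0.023,9.3,0,0,0,0,0.01,0.0215,9.3,0,0,0,0,0.0135,0.02,9.3,0,0,0,0,0.0165,0.0175,9.3,0,0,0,0,0.019,0.0145,9.3,0,0,0,0,0.021,0.0115,9.3,0,0,0,0,0.0225,0.008,9.3,0,0,0,0,0,0,0,0,0,0]

```text
time: 22.62
ee_pos: [0.6768, -0.1322, 0.1799]
orientation: [-123.6, 89.9, 149.0]
contact_force: [-0.2, 0.4, 0.7]
width: 0.0853
```

```bash
python3 - <<'E'
from h import *
x,y=chute(-.0007,-.090)
plan((x,y,.12,5.7))
E
```

```text
t 22.62 tcp [ 0.6768 -0.1322  0.1799] jaw 2.57 j [-16.  14.  92.   0.  74. -18.] F [-0.2  0.4  0.7] w 0.0853
  0.0299, -0.0042, -0.0036 | [-1.56 -0.02  0.03]
  0.0299, -0.0041, -0.0038 | [-1.56 -0.02  0.03]
  --
```

jog_arm:
  motion: [0.03,-0.004,-0.004,-1.6,0,0,0,0.025,-0.004,-0.004,-1.6,0,0,0,0.005,0,0,0,0,0,0,0,0,0,0,0,0,0]

```text
time: 23.12
ee_pos: [0.6663, -0.1244, 0.1191]
orientation: [-112.6, 89.9, 163.7]
contact_force: [-0.9, 0.0, -0.2]
width: 0.0855
```

```bash
python3 - <<'E'
from h import *
x,y=chute(-.0007,-.090)
plan((x,y,.075,5.7))
E
```

```text
t 23.12 tcp [ 0.6663 -0.1244  0.1191] jaw 6.31 j [-15.  16.  96.   0.  69. -21.] F [-0.9  0.  -0.2] w 0.0855
  0.0441, 0.0018, 0.0010 | [ 0.61 -0.04  0.09]
  --
```

jog_arm:
  motion: [0.03,0.002,0.002,0.6,0,0,0,0.018,0,0.002,0,0,0,0,0.01,0,0.001,0,0,0,0,0,0,0,0,0,0,0]

```text
time: 23.62
ee_pos: [0.6717, -0.1305, 0.0649]
orientation: [68.5, 89.6, -15.8]
contact_force: [0.4, 0.3, 0.5]
width: 0.0854
```

```bash
python3 - <<'E'
from h import *
x,y=chute(-.0007,-.0895)
plan((x,y,.0485,5.7))
E
```

```text
t 23.62 tcp [ 0.6717 -0.1305  0.0649] jaw 5.76 j [-15.  19.  97.  -0.  63. -21.] F [0.4 0.3 0.5] w 0.0854
  0.0164, -0.0032, -0.0062 | [ 0.06  0.13 -0.34]
  --
```

jog_arm:
  motion: [0.012,-0.003,-0.006,0,0.1,-0.3,0,0.003,0,0,0,0,0,0,0,0,0,0,0,0,0]

```text
time: 24.0
ee_pos: [0.6691, -0.1246, 0.0509]
orientation: [65.0, 89.8, -19.3]
contact_force: [0.4, 0.5, -0.7]
width: 0.0851
```

```bash
python3 - <<'E'
from h import *
x,y=chute(-.0007,-.0895)
plan((x,y,.0485,5.7))
E
```

```text
t 24.0 tcp [ 0.6691 -0.1246  0.0509] jaw 5.78 j [-15.  20.  98.  -0.  62. -21.] F [ 0.4  0.5 -0.7] w 0.0851
  0.0024, -0.0011, 0.0000 | [ 0.08  0.08 -0.17]
  --
```

jog_arm:
  motion: [0.002,-0.001,0,0,0,-0.2,1,0,0,0,0,0,0,1,0,0,0,0,0,0,1,0,0,0,0,0,0,1,0,0,0,0,0,0,1,0,0,0,0,0,0,1]
  force: 35

```text
time: 24.75
ee_pos: [0.6685, -0.1247, 0.0496]
orientation: [17.1, 89.9, -67.1]
contact_force: [-0.3, 0.3, -0.1]
width: 0.0575
```

```bash
python3 - <<'E'
from h import *
x,y=chute(-.0007,-.0895)
plan((x,y,.17,5.7),(.4706,.338,.17,97.5))
E
```

```text
t 24.75 tcp [ 0.6685 -0.1247  0.0496] jaw 5.77 j [-15.  20.  98.  -0.  62. -21.] F [-0.3  0.3 -0.1] w 0.0575
  -0.0401, -0.0002, 0.0000 | [ 0.02  0.03 -0.01]
  -0.0401, -0.0002, 0.0000 | [ 0.02  0.03 -0.01]
  -0.0401, -0.0002, 0.0000 | [ 0.02  0.03 -0.01]
  --
  0.0000, -0.0150, -0.0480 | [8.82 0.   0.  ]
  0.0000, -0.0222, -0.0451 | [8.82 0.   0.  ]
  0.0000, -0.0289, -0.0412 | [8.82 0.   0.  ]
  0.0000, -0.0349, -0.0363 | [8.82 0.   0.  ]
  0.0000, -0.0400, -0.0305 | [8.82 0.   0.  ]
  -0.0000, -0.0442, -0.0240 | [8.82 0.   0.  ]
  -0.0000, -0.0474, -0.0169 | [8.82 0.   0.  ]
  0.0000, -0.0494, -0.0095 | [8.82 0.   0.  ]
  0.0000, -0.0503, -0.0018 | [8.82 0.   0.  ]
  0.0000, -0.0500, 0.0059 | [8.82 0.   0.  ]
  --
```

jog_arm:
  motion: [-0.02,0,0,0,0,0,1,-0.045,0,0,0,0,0,1,-0.055,0,0,0,0,0,1,0,-0.015,-0.048,8.8,0,0,1,0,-0.022,-0.045,8.8,0,0,1,0,-0.029,-0.041,8.8,0,0,1,0,-0.035,-0.0365,8.8,0,0,1,0,-0.04,-0.0305,8.8,0,0,1,0,-0.044,-0.024,8.8,0,0,1,0,-0.0475,-0.017,8.8,0,0,1]

```text
time: 26.0
ee_pos: [0.5368, 0.2069, 0.1899]
orientation: [144.9, 88.7, -3.3]
contact_force: [0.7, 0.2, -0.5]
width: 0.0574
```

```bash
python3 - <<'E'
from h import *
plan((.4706,.338,.15,97.5))
E
```

```text
t 26.0 tcp [0.5368 0.2069 0.1899] jaw -58.28 j [ 16.  -1. 107.  -0.  73.  74.] F [ 0.7  0.2 -0.5] w 0.0574
  0.0127, -0.0489, -0.0040 | [ 8.07 -0.4  -0.17]
  0.0129, -0.0490, 0.0029 | [ 8.07 -0.4  -0.17]
  0.0131, -0.0481, 0.0096 | [ 8.07 -0.4  -0.17]
  --
```

jog_arm:
  motion: [0.0125,-0.049,-0.004,8,-0.4,-0.2,1,0.013,-0.049,0.003,8,-0.4,-0.2,1,0.013,-0.048,0.0095,8,-0.4,-0.2,1,0.025,0,0,0,0,0,1,0.005,0,0,0,0,0,1,0,0,0,0,0,0,1]

```text
time: 26.75
ee_pos: [0.4708, 0.3476, 0.131]
orientation: [-153.9, 89.0, 33.3]
contact_force: [0.4, -0.8, -0.2]
width: 0.0574
```

```bash
python3 - <<'E'
from h import *
plan((.4706,.338,.065,97.5))
E
```

```text
t 26.75 tcp [0.4708 0.3476 0.131 ] jaw -82.83 j [ 31.   3. 109.   0.  67. 114.] F [ 0.4 -0.8 -0.2] w 0.0574
  0.0329, 0.0050, 0.0012 | [-0.17 -0.43  0.21]
  0.0330, 0.0049, 0.0010 | [-0.17 -0.43  0.21]
  --
```

jog_arm:
  motion: [0.03,0.005,0.001,-0.2,-0.4,0.2,1,0.022,0.005,0.002,-0.2,-0.4,0.2,1,0.008,0,0.001,0,0,0,1,0,0,0,0,0,0,1]

```text
time: 27.25
ee_pos: [0.4728, 0.3373, 0.0747]
orientation: [-157.8, 89.5, 29.6]
contact_force: [-0.6, 0.6, -0.4]
width: 0.0571
```

```bash
python3 - <<'E'
from h import *
plan((.4706,.338,.047,97.5))
E
```

```text
t 27.25 tcp [0.4728 0.3373 0.0747] jaw -82.6 j [ 30.   7. 111.  -0.  62. 113.] F [-0.6  0.6 -0.4] w 0.0571
  0.0277, -0.0009, 0.0023 | [-0.1  -0.49  0.2 ]
  --
```

jog_arm:
  motion: [0.015,-0.001,0.002,-0.1,-0.5,0.2,1,0.01,0,0.001,0,0,0,1,0.003,0,0,0,0,0,1,0,0,0,0,0,0,1]

```text
time: 27.75
ee_pos: [0.4706, 0.3388, 0.0464]
orientation: [-152.6, 89.9, 34.9]
contact_force: [-0.2, -0.7, -0.3]
width: 0.0579
```

```bash
python3 - <<'E'
from h import *
plan((.4706,.338,.028,97.5))
E
```

```text
t 27.75 tcp [0.4706 0.3388 0.0464] jaw -82.48 j [ 30.   9. 112.   0.  59. 113.] F [-0.2 -0.7 -0.3] w 0.0579
  0.0184, 0.0008, 0.0001 | [ 0.02 -0.09  0.05]
  --
```

jog_arm:
  motion: [0.01,0.0008,0,0,0,0,1,0.006,0,0,0,0,0,1,0.002,0,0,0,0,0,1,0,0,0,0,0,0,1]

```text
time: 28.25
ee_pos: [0.4712, 0.3384, 0.0306]
orientation: [-147.9, 89.9, 39.7]
contact_force: [0.3, -0.2, -0.3]
width: 0.0575
```

```bash
python3 - <<'E'
from h import *
plan((.4706,.338,.0275,97.5))
E
```

```text
t 28.25 tcp [0.4712 0.3384 0.0306] jaw -82.47 j [ 30.  10. 112.   0.  58. 113.] F [ 0.3 -0.2 -0.3] w 0.0575
  0.0031, 0.0004, 0.0006 | [ 0.03 -0.05  0.03]
  --
```

jog_arm:
  motion: [0.003,0,0.0005,0,0,0,1,0.001,0,0,0,0,0,1,0,0,0,0,0,0,0,0,0,0,0,0,0,0,0,0,0,0,0,0,0,0,0,0,0,0,0,0,-0.02,0,0,0,0,0,0,-0.04,0,0,0,0,0,0,-0.05,0,0,0,0,0,0,-0.05,0,0,0,0,0,0]

```text
time: 29.5
ee_pos: [0.469, 0.3371, 0.1922]
orientation: [25.8, 89.5, -146.6]
contact_force: [0.4, 0.2, 0.4]
width: 0.085
```

jog_arm:
  motion: [0,-0.05,0,0,0,0,0,0,-0.05,0,0,0,0,0,0,-0.05,0,0,0,0,0,0,-0.05,0,0,0,0,0,0,0,0,0,0,0,0]

```text
time: 30.12
ee_pos: [0.4469, 0.5438, 0.2109]
orientation: [-148.5, 89.1, 38.9]
contact_force: [-0.7, 0.5, -0.9]
width: 0.0858
```

```bash
python3 - <<'E'
from h import *
c=capture("top"); P=cloud(c); hsv=cv2.cvtColor(c["color"],cv2.COLOR_BGR2HSV)
cv2.imwrite("pics/top4.png",cv2.resize(c["color"][150:320,80:480],None,fx=2,fy=2))
for n,o,yaw in(("medium",(.5053,.3425),7.5),("thin",(.4947,.1019),-19.8),("broad",(.4913,-.1112),-.98)):
    a=np.radians(yaw);R=np.array([[np.cos(a),-np.sin(a)],[np.sin(a),np.cos(a)]]);L=(P[...,:2]-o)@R
    for s in(-.035,.035):
        m=(abs(L[...,0]-s)<.024)&(abs(L[...,1])<.04)&(P[...,2]>.02)&(hsv[...,2]<150)
        x=m&(abs(L[...,0]-s)<.006)&(P[...,2]>.05)
        b=(abs(L[...,0]-s)<.004)&(abs(L[...,1])<.01)
        xm=(abs(L[...,0]-s)<.012)&(abs(L[...,1])<.015)&(P[...,2]>.04)&(P[...,2]<.055)
        print(n,s,"wheel y",np.percentile(L[x][:,1],[2,98]).round(4),"x",np.percentile(L[m][:,0],[2,98]).round(4),"top",np.percentile(P[x][:,2],97).round(4),"axle top",np.median(P[b][:,2]).round(4))
s=sensors.sense();print(s["time"],s["ee_pos"],s["contact_force"])
E
```

```text
medium -0.035 wheel y [-0.0292  0.026 ] x [-0.0556 -0.0152] top 0.0644 axle top 0.0444
medium 0.035 wheel y [-0.0287  0.0268] x [0.0141 0.0537] top 0.0632 axle top 0.0445
thin -0.035 wheel y [-0.0235  0.0223] x [-0.0527 -0.0147] top 0.0628 axle top 0.0442
thin 0.035 wheel y [-0.0242  0.0214] x [0.0162 0.0556] top 0.0632 axle top 0.044
broad -0.035 wheel y [-0.0336  0.0337] x [-0.0546 -0.0159] top 0.0642 axle top 0.0445
broad 0.035 wheel y [-0.0311  0.035 ] x [0.0139 0.0536] top 0.0637 axle top 0.0443
30.175 [0.44740558 0.54248622 0.21113159] [ 0.11794944 -0.73205594  0.26795165]
```

View pics/top4.png

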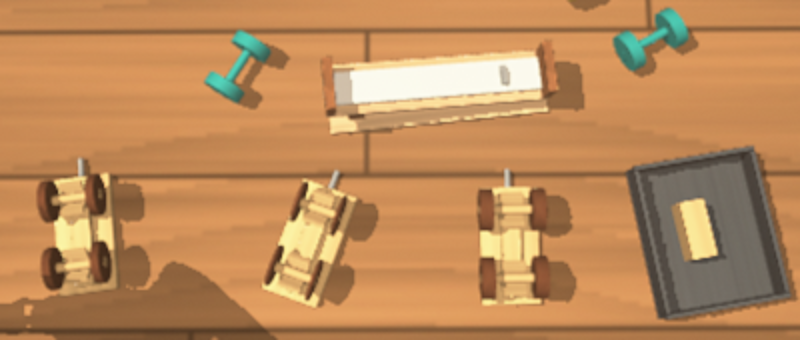

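The picture shows all three pairs in their matching saddles at (75,266), (295,267) and (512,280). The offcut is in the tray at (697,230) and the chute is empty. The gripper is clear, so I'm handing in.

jog_arm:
  motion: [0,0,0,0,0,0,0,0,0,0,0,0,0,0,0,0,0,0,0,0,0]

```text
time: 30.55
ee_pos: [0.4484, 0.5399, 0.2127]
orientation: [-152.1, 89.0, 35.0]
contact_force: [-0.1, 0.3, -0.3]
width: 0.0854
```

```bash
python3 -c "
from bench import workorder; print(workorder.close_job())"
```

```text
the job is handed in; nothing more can be done
None
```

The job is done and was handed in at about 30.6 s. I lifted the offcut out into the scrap tray and the three wheel pairs rolled down to the stop. I then laid thin, broad and medium, in that order, in the saddles of their matching wagons and released each one.

- **Seating:** the last picture shows every pair across its saddle with one wheel on either side. Axle tops measured 44.2–44.5 mm, within about 0.3 mm of the fitted axles. Wheel tops were within about 1.2 mm of the fitted wheels.
- **Scene:** the offcut lies in the tray, the chute is empty, and both turquoise look-alikes are where they were. The gripper is open and clear of everything.
- **Forces:** the highest contact force I read was about 6 N, when the thin pair was seated.
- **Caveat:** the offcut was gripped about 10 mm higher than planned, but it held and was released safely. No check failed.

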